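# Load a tile and index the decorating wheel to the red bottle

## Task

Pick the plain terracotta tile off the white plaster slab and lay it gently, flat inside the brass corners of the empty nest on the decorating wheel. Then pull the wheel's ratchet lever in full strokes, letting it come home after each, just as many times as it takes to bring that tile round to the red squeeze bottle, and leave the lever home. Turn the wheel only with its lever, and leave the other things on the bench where they are.

Things in the scene. Friction and masses are not known exactly. Their poses are not given: they have to be found in the camera images.
- tile: the plain unglazed terracotta tile, 50 x 50 x 12 mm, 50 to 100 g, lying on the white plaster slab (240 x 95 mm, top 24 mm above the bench). Origin: centre of its underside; x and y along its edges, z up.
- machine: the whole decorating wheel, fixed to the bench: blue base, grey deck (140 mm radius, top 46 mm above the bench), lever and ratchet. Origin on the wheel's axis at bench level; x, y level, z up.
- axis (a point): point on the wheel's vertical axis at the height of the deck's top (46 mm); wheel and lever both turn about it.
- nest (a point): centre of the empty nest's white floor, z 46 mm, 95 mm from the axis; turns with the wheel, x on the line through the axis. A 57 x 57 mm square along x and y between four brass corner stops 8 mm high, 5 mm thick; the middle 39 mm of each side is open for a finger. The three other nests, 90 degrees apart, hold fixed glazed tiles. At the start it is on the robot's side.
- handle (a point): on the centre line of the lever's black upright round grip (22 mm diameter, from 22 to 100 mm above the bench), at 80 mm height, 185 mm from the axis, 45 mm out from the deck's edge. The flat steel arm below it reaches up to 22 mm.
- lever (a joint): lever angle in rad: 0 home, stop at 0.945. It grows clockwise seen from above: the grip sweeps level around the axis, towards the robot. A spring brings it home when let go; pulling takes 1 to 5 N at the grip.
- wheel (a joint): wheel angle in rad, clockwise from above; 0 to 0.05 at the start. A full stroke carries the wheel 1/8 turn (0.785); the lever's first 0.08 rad are idle, the step is caught from 0.87 on, and a return below 0.06 readies the next. A ratchet stops it turning back: a stroke too many cannot be undone. At rest it stands 0 to 0.08 past its exact step.
- bottle_red: red squeeze bottle, white nozzle, 46 mm across, in a black cup 56 mm across on the wheel's base, fixed, top at z 149 mm. Origin: centre of the cup's underside, 190 mm from the axis. It, a blue and a green one stand in any order 2, 3 and 4 strokes clockwise from where the empty nest starts. A nest at a bottle lies in line between axis and bottle, 95 mm from each.
- brush_pot: bystander, to be left alone: white plastic pot of brushes, 80 mm across, 175 mm tall with the brushes.
- tub: bystander, to be left alone: clear plastic tub, 110 mm across, 110 mm tall.
- brush: bystander, to be left alone: brush lying on the bench.
- rib: bystander, to be left alone: black rubber rib, a slab 90 x 50 x 6 mm.
- glazed_tile: bystander, to be left alone: blue-glazed tile 50 x 50 x 12 mm lying on the same plaster slab, its centre about 105 mm from the plain tile's.
There are look-alikes about, which are no part of the job. What is shaped like the tile but purple is not meant.

How it is judged (in metres and radians):
On the way, in this order (a step that is already met when the one before it is completed fails the run):
1. the tile lies flat in the empty nest, let go (horizontal distance between tile and nest below 0.008 m and z of tile in the frame of nest between -0.003 and 0.003 m and angle between tile's own z axis and vertical below 0.08 rad and contact force between the fingers and tile below 0.1 N), for 0.2 s.
2. the lever has brought the nest to the red bottle (horizontal distance between nest and bottle_red below 0.099 m and value of joint lever above 0.7 rad), for 0.05 s.
At the end, for the whole second after the job is handed in: Tile flat (0.08 rad) in the nest: centre within 8 mm, underside within 3 mm of its floor; nest centre within 99 mm of the red bottle's (about 12 degrees of in line); lever home (below 0.06 rad); tile and wheel at rest (horizontal distance between tile and nest below 0.008 m and z of tile in the frame of nest between -0.003 and 0.003 m and angle between tile's own z axis and vertical below 0.08 rad and horizontal distance between nest and bottle_red below 0.099 m and value of joint lever below 0.06 rad and linear speed of tile below 0.02 m/s and velocity of joint wheel below 0.05 rad/s); the robot touches nothing.
It fails at once if the wheel is turned other than by its lever (velocity of joint wheel above 0.12 rad/s and value of joint lever below 0.04 rad).
It fails at once if the tile is dropped (falls free faster than 0.6 m/s, some 20 mm) (linear speed of tile above 0.6 m/s and contact force between the fingers and tile below 0.1 N).
It fails at once if the tile is rammed onto the wheel (more than 60 N) (contact force between tile and machine above 60 N).
It fails at once if another thing on the bench is moved by more than 30 mm (distance of any of brush_pot, tub, brush, rib, glazed_tile from where it was at the start of the episode above 0.03 m).
It also fails if it takes over 67 s, if anything falls off the work surface, if the arm or the gripper's body presses on something with over 40 N, if the wrist force passes 120 N, or if a joint passes its speed limit or range.

## Robot

A 6-joint arm with a two-finger parallel gripper is mounted at the origin on the work surface. World frame = base frame: x ahead of the robot, y to its left, z up, the work surface at z = 0. Lengths are in mm, angles in rad, forces in N, time in s.
With the tool pointing down it reaches from about 275 to 725 mm from the base axis. Payload 15.9 kg.
Tool frame: the origin (TCP) lies on the centre line of the jaws, within the pads' length; the fingertips stand 22 mm ahead of it and the grasp point (between the pads) lies 3 mm ahead of it; z points along the fingers, y is the line along which they close (so a half turn about z gives the same grasp; the last joint's range is limited). The gripper opens to 85 mm and grips with 20 to 120 N. Pads are 22 mm wide; open, the fingers measure 114 mm over their backs; the gripper's body (76 mm by 85 mm) begins 54 mm behind the grasp point. The pads swing forward as they close: fully open they stand 13 mm farther back than shut.
Start: joints at [1.302, 0.213, -0.034, 1.323, 0, 1.571], TCP at [132.782, 482.032, 253.306] pointing down, gripper open.
Joint ranges: [-2.98, 2.98], [-0.74, 1.72], [-1.14, 1.35], [-2.1, 2.04], [-1.57, 1.44], [-3.14, 3.14]. Speed limits (rad/s): [1.89, 1.89, 2.39, 2.57, 3.14, 3.14].

## Interface

Orientations are given as a rotation vector (axis times angle).
In Python, from station import bot gives the robot as it stands.
- The arm moves only by the tool step_arm, never from a script. Its argument "motion" is a list of rows, each a list of 6 numbers: the shift along the tool's x, y, z in cm, then the turn, a rotation vector about the tool's x, y, z in rad. In form: [[tx, ty, tz, rx, ry, rz], ...]. A call has 1 to 20 rows; each row shifts and turns the commanded pose from where the row before left it, along the tool's axes as they then stand; what a row does not reach is not made up. A row lasts 1/12 s, in which the tool goes at most 41.7 mm and 7.16 degrees, less where a joint would pass 70% of its speed; a pose out of reach is approached as far as the arm can. A call is refused whole if a number of a shift passes 4.17 or a number of a turn 0.125, either way. A call with a gripper value outside its range is refused whole. "claw" is the gripper's target within -1 to 1 (fully open at 1, half-way at 0, shut at -1), set as the call begins (left out, the last holds). The fingers move at their own pace and stop on an object; "squeeze" is the grip in N (left out, the last holds). Time passes only in rows, so rows that do not move let the fingers close. It gives the time, the measured TCP pose, the force, the opening and the grip force at its end, in the units of the state.
- bot.state(): the state, without advancing time (a new reading comes with each control period).
- bot.snapshot(name): name is "scene" or "side" or "wrist"; returns a dict with "color" (400x640x3 uint8, red, green, blue), "fx", "fy", "cx", "cy" (pixels), "extrinsics" (4x4, takes a point from world to camera coordinates). Camera axes: x right, y down, z forward; pixel columns grow to the right and rows downward; lengths in mm; the calibration is good to about 2 mm. A picture is of the moment at which its call begins. There is no depth.
- bot.close_job(): hands the job in; it is judged then, once.
The state is a dict: "clock": time; "qpos": joint angles; "joint_velocities": joint speeds; "joint_efforts": joint torques, N m; "position": TCP position; "tcp_rot": TCP orientation; "force": force on the tool from outside, world axes, zero at the start; "moment": the same for the moment, N m; "gripper_width": finger opening in mm; "grip_force": force on a finger pad.
Only numpy, scipy, OpenCV 4.12 (cv2) and the standard library are available. Lean on these libraries where they do the work, as an engineer would, in place of code of your own. Each camera call takes 0.05 s, during which the arm holds its last target. There are 200 camera calls.

## Working session

There is one attempt and no reset: what is moved stays moved. The work goes in short steps, Python scripts to look and compute and a tool call to move; the robot and the scene stay as the last step left them, time stands still between calls to the robot, and variables do not carry over. Pictures are saved under pics/ and viewed, at most 10 in all, crops included, and the job is handed in when it is done.

Besides the shell and the picture viewer there is one more tool, called after "Emit:" as name([rows], argument=value, ...), one row to a line, values as JSON. step_arm: Moves the arm, as the interface text tells. Its arguments: {"type":"object","properties":{"motion":{"type":"array","items":{"type":"array","items":{"type":"number"}}},"claw":{"type":"number"},"squeeze":{"type":"number"}},"required":["motion"]}

```bash
mkdir -p pics; ls
cat > h.py <<'E'
import numpy as np, cv2
from station import bot
from scipy.spatial.transform import Rotation as R
def snap(n):
    s=bot.snapshot(n); s['E']=np.array(s['extrinsics']); return s
def ray(s,u,v,z):
    E=s['E'];Rm=E[:3,:3];o=-Rm.T@E[:3,3]
    d=Rm.T@np.array([(u-s['cx'])/s['fx'],(v-s['cy'])/s['fy'],1]);return o+d*(z-o[2])/d[2]
def proj(s,p):
    c=s['E'][:3,:3]@np.array(p,float)+s['E'][:3,3];return np.array([s['fx']*c[0]/c[2]+s['cx'],s['fy']*c[1]/c[2]+s['cy']])
def save(s,f): cv2.imwrite(f,cv2.cvtColor(s['color'],cv2.COLOR_RGB2BGR))
E
python3 - <<'E'
from h import *
print(bot.state())
for n in('scene','side'):
    s=snap(n);save(s,f'pics/{n}0.png');print(n,s['fx'],s['E'].round(3).tolist())
E
```

```text
pics
{'clock': 0.0, 'qpos': array([ 1.30199374e+00,  2.13379955e-01, -3.50655364e-02,  1.32352555e+00,
       -3.10771287e-05,  1.57081021e+00]), 'joint_velocities': array([-0.00037898,  0.00060191, -0.00077743,  0.00042686, -0.0009001 ,
       -0.00200662]), 'joint_efforts': array([-2.50649879e-03, -6.86158490e+01,  4.87112439e+01,  1.75586011e-02,
       -2.57620823e-04,  3.71373528e-05]), 'position': array([132.70955914, 481.72348788, 252.80171619]), 'tcp_rot': array([-4.20968621e-01, -3.11313202e+00,  1.83506819e-03]), 'force': array([-0.65843781,  0.34450618,  0.2689949 ]), 'moment': array([-0.09027718, -0.01167333, -0.03848759]), 'grip_force': 0.0, 'gripper_width': 85.7090897264371}
scene 398.13115368833917 [[0.351, 0.936, 0.014, -181.667], [0.753, -0.273, -0.599, -378.215], [-0.557, 0.221, -0.801, 1466.207], [0.0, 0.0, 0.0, 1.0]]
side 450.7903451941322 [[0.775, -0.632, 0.02, -422.971], [-0.446, -0.568, -0.692, 320.181], [0.449, 0.527, -0.722, 1242.743], [0.0, 0.0, 0.0, 1.0]]
```

View pics/scene0.png

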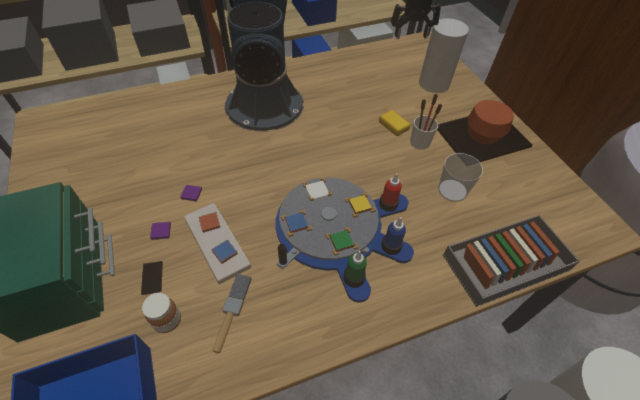

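View pics/side0.png

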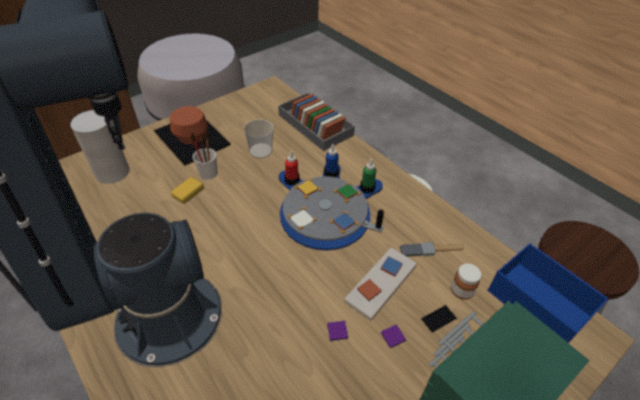

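Scene view: the plain terracotta tile is at (209,222) and the blue glazed tile at (225,251), both on the slab. The empty white nest is at (317,190), axis at (330,214), grip at (283,253), and the bottles are red (392,192), blue (395,235) and green (356,268). The purple tiles at (190,192) and (160,230) are look-alikes. The red bottle looks to be 2 strokes clockwise.

Run:
```python
from h import *
S={n:snap(n) for n in('scene','side')}
def blob(s,lo,hi,near,z,r=40):
    h=cv2.cvtColor(s['color'],cv2.COLOR_RGB2HSV)
    m=cv2.inRange(h,np.array(lo),np.array(hi))
    w=np.zeros_like(m);cv2.circle(w,near,r,255,-1);m&=w
    c=max(cv2.findContours(m,0,1)[0],key=cv2.contourArea)
    M=cv2.moments(c);u,v=M['m10']/M['m00'],M['m01']/M['m00']
    p=np.array([ray(s,*q,z)[:2] for q in c[:,0]],np.float32)
    return (round(u,1),round(v,1)),cv2.contourArea(c),ray(s,u,v,z)[:2].round(1),[np.round(x,1) for x in cv2.minAreaRect(p)]
near={'scene':dict(tile=(209,222),glz=(225,251),nest=(317,190),grip=(283,253),red=(392,192),deck=(330,214),slab=(216,241)),
'side':dict(tile=(371,289),glz=(391,267),nest=(302,218),grip=(380,217),red=(292,168),deck=(325,205),slab=(381,282))}
for n,s in S.items():
    a=near[n];h=cv2.cvtColor(s['color'],cv2.COLOR_RGB2HSV)
    print(n,{k:h[v[1],v[0]].tolist() for k,v in a.items()})
    print('tile',blob(s,(0,110,60),(12,255,255),a['tile'],36,22))
    print('nest',blob(s,(0,0,170),(180,50,255),a['nest'],46,20))
    print('grip',blob(s,(0,0,0),(180,255,45),a['grip'],61,18))
    print('red',blob(s,(0,150,50),(8,255,255),a['red'],80,30), blob(s,(172,150,50),(180,255,255),a['red'],80,30))
    print('deck',blob(s,(0,0,60),(180,60,255),a['deck'],46,70))
    b=cv2.cvtColor(s['color'],cv2.COLOR_RGB2BGR)
    x,y=a['deck'];c=b[y-70:y+80,x-140:x+120];save2=cv2.resize(c,None,fx=3,fy=3,interpolation=2);cv2.imwrite(f'pics/crop_{n}.png',save2)
c=cv2.imread('pics/scene0.png')[150:300,150:420];cv2.imwrite('pics/c.png',cv2.resize(c,None,fx=2.96,fy=2.96,interpolation=2))
```

```text
scene {'tile': [9, 146, 133], 'glz': [108, 103, 119], 'nest': [30, 12, 174], 'grip': [14, 64, 44], 'red': [4, 160, 83], 'deck': [102, 11, 121], 'slab': [15, 23, 156]}
tile ((208.9, 221.6), 234.5, array([ 479.2, -296. ]), [array([ 479.2, -295.5]), array([52.2, 47.6]), np.float64(0.5)])
nest ((316.8, 189.4), 194.5, array([480.8,  23.8]), [array([481. ,  24.3]), array([49.1, 50.9]), np.float64(1.2)])
grip ((282.6, 256.6), 52.0, array([ 668.8, -141.2]), [array([ 666.6, -142.2]), array([15.4, 40.6]), np.float64(71.9)])Traceback (most recent call last):
  File "<stdin>", line 19, in <module>
  File "<stdin>", line 7, in blob
ValueError: max() iterable argument is empty
```

```bash
cat > m.py <<'E'
from h import *
def blob(s,rngs,near,z,r):
    h=cv2.cvtColor(s['color'],cv2.COLOR_RGB2HSV);m=0
    for lo,hi in rngs: m=m|cv2.inRange(h,np.array(lo),np.array(hi))
    w=np.zeros_like(m);cv2.circle(w,near,r,255,-1);m&=w
    cs=cv2.findContours(m,0,1)[0]
    if not cs: return None
    c=max(cs,key=cv2.contourArea)
    M=cv2.moments(c);u,v=M['m10']/M['m00'],M['m01']/M['m00']
    p=np.array([ray(s,*q,z)[:2] for q in c[:,0]],np.float32)
    return (round(u,1),round(v,1)),cv2.contourArea(c),ray(s,u,v,z)[:2].round(1),[np.round(x,1).tolist() for x in cv2.minAreaRect(p)],np.round(cv2.minEnclosingCircle(p)[0],1),round(cv2.minEnclosingCircle(p)[1],1)
RED=[((0,140,40),(8,255,255)),((170,140,40),(180,255,255))]
E
python3 - <<'E'
from m import *
near={'scene':dict(tile=(209,222),nest=(317,190),grip=(283,253),red=(392,192),deck=(330,214)),
'side':dict(tile=(371,289),nest=(302,218),grip=(380,217),red=(292,168),deck=(325,205))}
for n,a in near.items():
    s=snap(n);print(n)
    print('tile',blob(s,[((0,110,60),(12,255,255))],a['tile'],36,22))
    print('nest',blob(s,[((0,0,160),(180,50,255))],a['nest'],46,20))
    print('grip',blob(s,[((0,0,0),(180,255,50))],a['grip'],61,18))
    print('red',blob(s,RED,a['red'],80,25))
    print('deckhub',blob(s,[((0,0,125),(180,60,255))],a['deck'],46,12))
    print('baseblue',blob(s,[((100,140,30),(122,255,255)),((0,0,60),(180,60,200))],a['deck'],46,52))
c=cv2.imread('pics/scene0.png')[150:300,150:420];cv2.imwrite('pics/c.png',cv2.resize(c,None,fx=2.96,fy=2.96,interpolation=2))
E
```

```text
scene
tile ((208.9, 221.6), 234.5, array([ 479.2, -296. ]), [[479.2, -295.5], [52.2, 47.6], 0.5], array([ 478.4, -297.1]), 32.4)
nest ((316.9, 189.2), 229.5, array([480.2,  24.3]), [[480.2, 24.2], [53.9, 53.3], 89.7], array([478.1,  24. ]), 34.1)
grip ((282.1, 254.1), 91.5, array([ 661.5, -140.3]), [[659.7, -138.5], [18.0, 56.2], 72.4], array([ 659.7, -138.6]), 28.3)
red ((390.9, 192.9), 261.0, array([589.2, 204.7]), [[586.3, 206.2], [43.7, 83.7], 49.5], array([585.5, 207.6]), 43.5)
deckhub None
baseblue ((326.3, 219.8), 5958.5, array([591.2,  10. ]), [[577.4, 20.7], [278.2, 281.1], 67.8], array([585.7,  23.6]), 148.8)
side
tile ((368.9, 289.5), 223.5, array([ 473.4, -299. ]), [[474.0, -298.5], [47.2, 47.1], 89.9], array([ 473.7, -298.6]), 31.4)
nest ((301.6, 218.1), 192.5, array([482.1,  24.2]), [[482.3, 24.2], [54.6, 53.6], 88.6], array([483. ,  25.5]), 33.8)
grip ((379.2, 218.9), 63.0, array([ 664.6, -140.3]), [[664.9, -139.9], [70.7, 15.4], 37.6], array([ 665.6, -140.9]), 35.5)
red ((291.3, 169.9), 193.5, array([570.6, 196.7]), [[572.6, 198.9], [97.3, 43.9], 54.0], array([570.9, 201. ]), 50.5)
deckhub ((324.7, 203.4), 63.5, array([581.2,  28.2]), [[580.6, 28.5], [31.7, 36.5], 51.9], array([581.5,  28.9]), 19.0)
baseblue ((325.0, 213.6), 4963.5, array([553.2,  -6.9]), [[586.0, 37.3], [383.6, 354.9], 85.8], array([606. ,  46.7]), 222.3)
```

View pics/c.png

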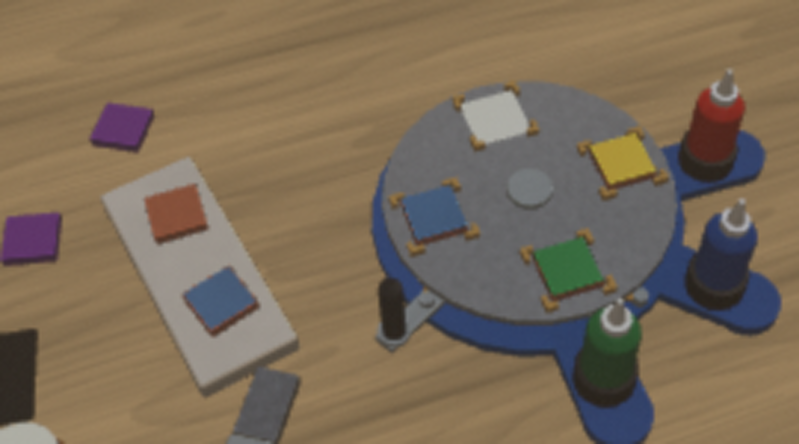

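Enlarged crop (scale 2.96): the terracotta tile without glaze, crop (176,212), is the plain one. The blue one at (220,300) has a glazed top, and the purple ones lie off the slab. Following the image clockwise from the empty nest at (495,117), the order is yellow tile/red bottle, blue bottle, green bottle. So red takes 2 strokes. Moving towards the tile now.

Emit:
step_arm([
  [-1.9,-2.33,0,0,0,0],
  [-1.9,-2.33,0,0,0,0],
  [-1.9,-2.33,0,0,0,0],
  [-1.9,-2.33,0,0,0,0],
  [-1.9,-2.33,0,0,0,0],
  [-1.9,-2.33,0,0,0,0],
  [-1.9,-2.33,0,0,0,0],
  [-1.9,-2.33,0,0,0,0],
  [-1.9,-2.33,0,0,0,0],
  [-1.9,-2.33,0,0,0,0],
  [-1.9,-2.33,0,0,0,0],
  [-1.9,-2.33,0,0,0,0],
  [-1.9,-2.33,0,0,0,0],
  [-1.9,-2.33,0,0,0,0],
  [-1.9,-2.33,0,0,0,0],
  [-1.9,-2.33,0,0,0,0],
  [-1.9,-2.33,0,0,0,0],
  [-1.9,-2.33,0,0,0,0],
  [-1.9,-2.33,0,0,0,0],
  [-1.9,-2.33,0,0,0,0],
], claw=1)

```text
clock: 1.97
position: [375.6, -69.8, 253.4]
tcp_rot: [0.422, 3.113, 0.0]
force: [0.7, 0.6, 1.5]
gripper_width: 85.3
grip_force: 0.0
```

```bash
cat > go.py <<'E'
from h import *
import sys
# go.py x y z [yaw of tool y axis, deg]: remaining shift in tool axes (cm) and turn
st=bot.state();Rt=R.from_rotvec(st['tcp_rot']).as_matrix()
p=np.array([float(a) for a in sys.argv[1:4]])
y=np.radians(float(sys.argv[4]) if len(sys.argv)>4 else 90)
yt=np.array([np.cos(y),np.sin(y),0]);zt=np.array([0,0,-1.]);Rg=np.c_[np.cross(yt,zt),yt,zt]
print('t',round(st['clock'],2),'pos',st['position'].round(1),'q',st['qpos'].round(2),'w',round(st['gripper_width'],1),'F',st['force'].round(1))
print('shift now-axes cm',(Rt.T@(p-st['position'])/10).round(2),'after-turn axes',(Rg.T@(p-st['position'])/10).round(2),'turn',R.from_matrix(Rt.T@Rg).as_rotvec().round(3))
E
python3 go.py 477 -297 200
```

```text
t 1.97 pos [375.6 -69.8 253.4] q [-0.18 -0.03 -0.3   1.3   0.    0.09] w 85.3 F [0.7 0.6 1.5]
shift now-axes cm [-15.81 -19.2    5.34] after-turn axes [-10.14 -22.72   5.34] turn [ 0.     0.    -0.269]
```

Emit:
step_arm([
  [0,0,0,0,0,-0.09],
  [0,0,0,0,0,-0.09],
  [0,0,0,0,0,-0.09],
  [-1,-2.3,0.5,0,0,0],
  [-1,-2.3,0.5,0,0,0],
  [-1,-2.3,0.5,0,0,0],
  [-1,-2.3,0.5,0,0,0],
  [-1,-2.3,0.5,0,0,0],
  [-1,-2.3,0.5,0,0,0],
  [-1,-2.3,0.5,0,0,0],
  [-1,-2.3,0.5,0,0,0],
  [-1,-2.3,0.5,0,0,0],
  [-1,-2.3,0.5,0,0,0],
  [0,0,0,0,0,0],
  [0,0,0,0,0,0],
])

```text
clock: 3.22
position: [475.5, -298.7, 202.5]
tcp_rot: [-0.0, -3.14, -0.001]
force: [-0.3, 1.2, -0.1]
gripper_width: 85.7
grip_force: 0.0
```

```bash
python3 go.py 477 -297 100
python3 - <<'E'
from m import *
s=snap('wrist');save(s,'pics/w1.png');print(s['fx'],proj(s,[477,-297,36]))
u,v=proj(s,[477,-297,36]);print(blob(s,[((0,110,60),(12,255,255))],(int(u),int(v)),36,120))
E
```

```text
t 3.22 pos [ 475.5 -298.7  202.5] q [-0.56  0.35  0.03  1.24  0.   -0.56] w 85.7 F [-0.3  1.2 -0.1]
shift now-axes cm [-0.16  0.16 10.25] after-turn axes [-0.15  0.17 10.25] turn [ 0.001 -0.001 -0.   ]
318.4575722987575 [323.67580365 192.38091567]
((324.9, 188.8), 2672.5, array([ 473.5, -295.9]), [[474.4, -296.0], [49.9, 48.9], 0.0], array([ 474.6, -296.2]), 34.0)
```

View pics/w1.png

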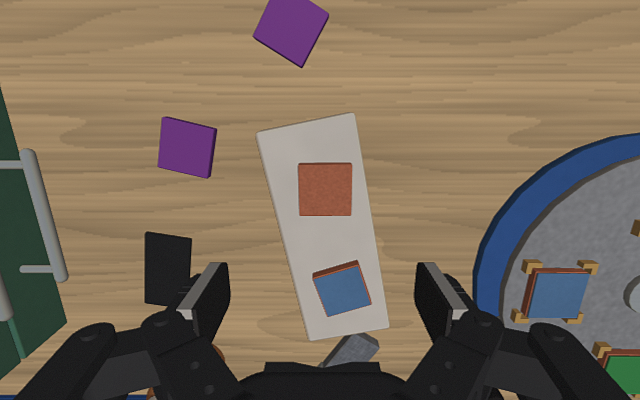

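The wrist view shows the terracotta tile centred at (325,189), square to the tool and aligned with the fingers' closing line. Its position is (474.5,-296), with 49-50 mm sides, which matches. Descending.

Emit:
step_arm([
  [0.05,0.25,2,0,0,0],
  [0,0,2,0,0,0],
  [0,0,2,0,0,0],
  [0,0,2,0,0,0],
  [0,0,2,0,0,0],
  [0,0,2,0,0,0],
  [0,0,2,0,0,0],
  [0,0,0.5,0,0,0],
  [0,0,0.5,0,0,0],
  [0,0,0.5,0,0,0],
  [0,0,0,0,0,0],
])

```text
clock: 4.18
position: [475.3, -295.4, 48.6]
tcp_rot: [-0.002, 3.141, -0.0]
force: [-0.3, 0.8, -0.5]
gripper_width: 85.1
grip_force: 0.0
```

Emit:
step_arm([
  [0,0,0,0,0,0],
  [0,0,0,0,0,0],
  [0,0,0,0,0,0],
  [0,0,0,0,0,0],
  [0,0,0,0,0,0],
  [0,0,0,0,0,0],
  [0,0,0,0,0,0],
  [0,0,0,0,0,0],
], claw=-1, squeeze=30)

```text
clock: 4.85
position: [475.5, -295.8, 49.1]
tcp_rot: [-0.002, 3.141, -0.001]
force: [-0.8, 1.2, 7.2]
gripper_width: 49.0
grip_force: 30.1
```

```bash
python3 go.py 480 24 71
python3 - <<'E'
from h import *
save(snap('wrist'),'pics/w2.png')
E
```

```text
t 4.85 pos [ 475.5 -295.8   49.1] q [-0.56  0.45 -0.23  0.88  0.   -0.56] w 49.0 F [-0.8  1.2  7.2]
shift now-axes cm [-0.49 31.97 -2.2 ] after-turn axes [-0.45 31.98 -2.19] turn [-0.001  0.001  0.001]
```

View pics/w2.png

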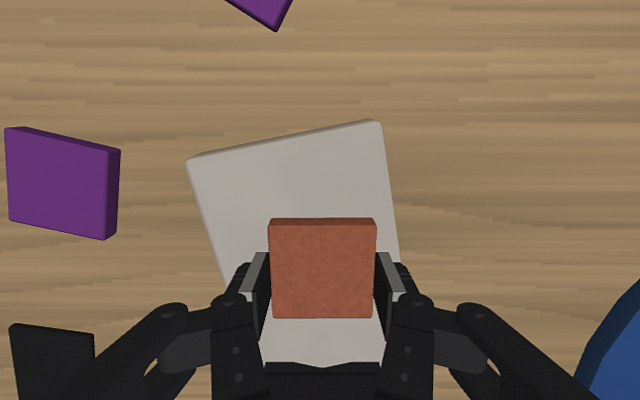

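Gripped: width 49 mm, grip 30 N, with the tile (268-377, 218-318) between the pads. Lifting and measuring the tile in the hand.

Emit:
step_arm([
  [0,0,-0.5,0,0,0],
  [0,0,-1,0,0,0],
  [0,0,-2,0,0,0],
  [0,0,-2,0,0,0],
  [0,0,-2,0,0,0],
  [0,0,-1,0,0,0],
  [0,0,0,0,0,0],
  [0,0,0,0,0,0],
])

```text
clock: 5.57
position: [475.3, -295.7, 133.4]
tcp_rot: [-0.002, 3.141, -0.001]
force: [-0.4, 0.0, -2.0]
gripper_width: 49.0
grip_force: 31.8
```

```bash
python3 go.py 481 24 131
python3 - <<'E'
from m import *
s=snap('wrist');p=bot.state()['position'];z=p[2]-49.1+36
h=cv2.cvtColor(s['color'],cv2.COLOR_RGB2HSV);print(z,proj(s,[p[0],p[1],z]),h[270,320],h[221,320])
for v in (60,100,110,115): print(blob(s,[((0,110,v),(12,255,255))],(322,268),z,80))
for n,q in (('scene',0),('side',0)):
    t=snap(n);u=proj(t,[p[0],p[1],z]).round();print(n,u,blob(t,[((0,110,60),(12,255,255))],(int(u[0]),int(u[1])),z,25))
E
```

```text
t 5.57 pos [ 475.3 -295.7  133.4] q [-0.56  0.38 -0.11  1.08 -0.   -0.56] w 49.0 F [-0.4  0.  -2. ]
shift now-axes cm [-0.61 31.97  0.23] after-turn axes [-0.57 31.97  0.24] turn [-0.     0.001  0.001]
119.53915057384674 [322.82076916 273.27610261] [  8 143 152] [  8 148 114]
((321.8, 267.2), 10288.5, array([ 471.7, -295.9]), [[477.1, -295.6], [59.9, 50.0], 0.1], array([ 477.3, -294.6]), 38.2)
((321.8, 267.2), 10223.5, array([ 471.7, -295.9]), [[477.1, -295.6], [59.9, 50.0], 0.1], array([ 477.1, -294.1]), 38.1)
((322.1, 268.5), 9906.0, array([ 472.4, -295.7]), [[477.1, -295.6], [59.9, 50.0], 0.1], array([ 477.6, -294.2]), 37.7)
((322.0, 270.2), 9549.0, array([ 473.3, -295.8]), [[477.7, -295.8], [59.1, 49.8], 0.7], array([ 478.8, -295.1]), 37.4)
scene [203. 202.] ((202.7, 203.1), 285.0, array([ 478.3, -295.5]), [[478.1, -295.4], [54.3, 50.5], 1.4], array([ 477.1, -294.4]), 34.9)
side [371. 271.] ((369.1, 271.5), 223.5, array([ 469.8, -291.9]), [[474.7, -293.6], [59.1, 47.3], 9.4], array([ 474.2, -296.1]), 33.4)
```

Emit:
step_arm([
  [0,1.5,-1,0,0,0],
  [0,2.5,-1,0,0,0],
  [0,3,-1,0,0,0],
  [0,3,-1,0,0,0],
  [0,3,-1,0,0,0],
  [0,3,-1,0,0,0],
  [0,3,0,0,0,0],
  [0,2,0,0,0,0],
  [0,1,0,0,0,0],
  [0,0,0,0,0,0],
  [0,0,0,0,0,0],
  [0,0,0,0,0,0],
])

```text
clock: 6.72
position: [474.8, -76.2, 193.1]
tcp_rot: [0.001, -3.141, 0.0]
force: [0.8, -0.0, -1.2]
gripper_width: 49.0
grip_force: 31.8
```

Run:
```python
from m import *
s=snap('wrist');save(s,'pics/w3.png')
u=proj(s,[481,24,46]);print(bot.state()['position'],u,proj(s,[577,24,46]))
print('nest',blob(s,[((0,0,160),(180,50,255))],(int(u[0]),int(u[1])),46,60))
```

```text
[474.79899513 -76.37671794 193.10006297] [436.10999927 203.45303951] [425.29191751 298.10525605]
nest ((436.6, 202.3), 3744.5, array([479.9,  24.3]), [[480.9, 24.0], [56.2, 56.2], 89.3], array([481.4,  25.1]), 38.1)
```

View pics/w3.png

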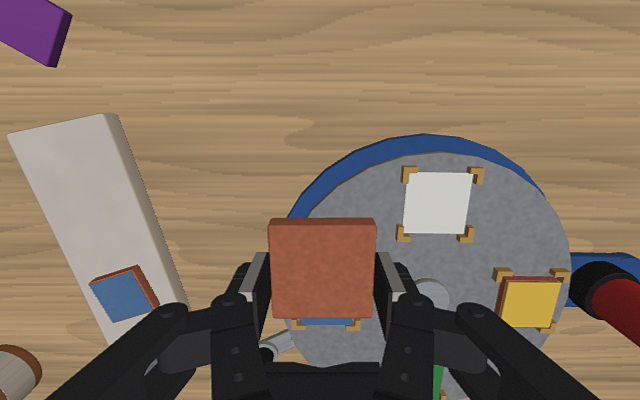

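The wrist view shows the empty nest at (436,203) with four brass corners. It measures (480.5,24.2) and 56 mm square, so it is square to the tool. Moving over it and down.

Emit:
step_arm([
  [-0.1,1.5,0,0,0,0],
  [-0.1,2,0,0,0,0],
  [-0.1,2,0,0,0,0],
  [-0.1,2,0,0,0,0],
  [-0.1,1.5,0,0,0,0],
  [-0.1,0.7,0,0,0,0],
  [-0.07,0.35,0,0,0,0],
  [0,0,2,0,0,0],
  [0,0,2,0,0,0],
  [0,0,2,0,0,0],
  [0,0,2,0,0,0],
  [0,0,1.5,0,0,0],
  [0,0,1,0,0,0],
  [0,0,0.5,0,0,0],
  [0,0,0,0,0,0],
  [0,0,0,0,0,0],
])

```text
clock: 8.1
position: [481.8, 24.7, 83.8]
tcp_rot: [-0.001, 3.141, -0.0]
force: [-0.9, -0.0, -0.5]
gripper_width: 48.8
grip_force: 31.8
```

```bash
python3 go.py 481.5 24.1 71.5
python3 - <<'E'
from h import *
s=snap('wrist');save(s,'pics/w4.png')
E
```

```text
t 8.1 pos [481.8  24.7  83.8] q [ 0.05  0.28 -0.4   0.9  -0.    0.05] w 48.8 F [-0.9 -0.  -0.5]
shift now-axes cm [ 0.03 -0.06  1.23] after-turn axes [ 0.03 -0.06  1.23] turn [-0.     0.     0.001]
```

View pics/w4.png

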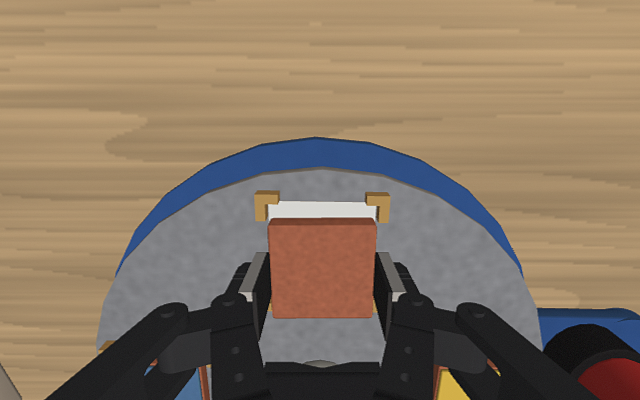

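The tile (268-377) sits centred between the rear brass corners (255-279 and 365-390). Lowering slowly.

Emit:
step_arm([
  [0.03,-0.06,0.25,0,0,0],
  [0,0,0.25,0,0,0],
  [0,0,0.2,0,0,0],
  [0,0,0.2,0,0,0],
  [0,0,0.15,0,0,0],
  [0,0,0.1,0,0,0],
  [0,0,0,0,0,0],
  [0,0,0,0,0,0],
])

```text
clock: 8.82
position: [481.1, 24.4, 71.8]
tcp_rot: [0.002, -3.141, -0.0]
force: [-1.2, 1.2, -1.4]
gripper_width: 49.1
grip_force: 31.8
```

```bash
python3 go.py 481.5 24.1 71
```

```text
t 8.82 pos [481.1  24.4  71.8] q [ 0.05  0.29 -0.41  0.87  0.    0.05] w 49.1 F [-1.2  1.2 -1.4]
shift now-axes cm [-0.04 -0.03  0.08] after-turn axes [-0.04 -0.03  0.08] turn [ 0.    -0.     0.001]
```

Emit:
step_arm([
  [0,0,0.05,0,0,0],
  [0,0,0.05,0,0,0],
  [0,0,0.03,0,0,0],
  [0,0,0,0,0,0],
])

```text
clock: 9.15
position: [481.3, 24.4, 71.1]
tcp_rot: [-0.002, 3.141, 0.0]
force: [-4.6, -0.6, 11.0]
gripper_width: 49.2
grip_force: 33.0
```

Emit:
step_arm([
  [0,0,0,0,0,0],
  [0,0,0,0,0,0],
  [0,0,0,0,0,0],
  [0,0,0,0,0,0],
  [0,0,0,0,0,0],
], claw=0.6)

```text
clock: 9.57
position: [481.1, 24.4, 70.4]
tcp_rot: [0.002, -3.141, 0.0]
force: [0.2, -0.5, 0.3]
gripper_width: 68.5
grip_force: 0.0
```

Emit:
step_arm([
  [0,0,-0.3,0,0,0],
  [0,0,-0.7,0,0,0],
  [0,0,-1.5,0,0,0],
  [0,0,-2,0,0,0],
  [0,0,-2.5,0,0,0],
  [0,0,-2.5,0,0,0],
  [0,0,-2.5,0,0,0],
  [0,0,-1,0,0,0],
  [0,0,0,0,0,0],
  [0,0,0,0,0,0],
])

```text
clock: 10.4
position: [481.3, 24.4, 200.6]
tcp_rot: [-0.002, 3.141, 0.0]
force: [-0.2, -0.4, 0.0]
gripper_width: 68.4
grip_force: 0.0
```

```bash
python3 go.py 577 24 180
python3 - <<'E'
from m import *
s=snap('wrist');save(s,'pics/w5.png');u=proj(s,[481,24,58]);print(u,blob(s,[((0,110,110),(12,255,255))],(int(u[0]),int(u[1])),58,60))
print(proj(s,[577,24,46]))
for n,d in(('scene',(329,213)),('side',(325,204))):
    t=snap(n);print(n,'grip',blob(t,[((0,0,0),(180,255,50))],{'scene':(283,253),'side':(380,217)}[n],61,18))
E
```

```text
t 10.4 pos [481.3  24.4 200.6] q [ 0.05  0.19 -0.19  1.18 -0.    0.05] w 68.4 F [-0.2 -0.4  0. ]
shift now-axes cm [-9.57 -0.05  2.07] after-turn axes [-9.57 -0.04  2.06] turn [0.    0.001 0.001]
[321.56373346 197.35262103] ((321.8, 195.8), 3012.5, array([479.6,  24.2]), [[480.9, 24.2], [49.1, 48.9], 0.1], array([480.6,  23.9]), 34.0)
[321.40477853 287.55865933]
scene grip ((282.2, 255.0), 77.5, array([ 663.9, -140.8]), [[660.8, -140.2], [15.5, 53.2], 72.4], array([ 661.1, -139.1]), 26.8)
side grip ((379.2, 218.9), 62.0, array([ 664.6, -140.4]), [[665.1, -140.3], [70.6, 15.0], 38.9], array([ 665.6, -140.9]), 35.5)
```

View pics/w5.png

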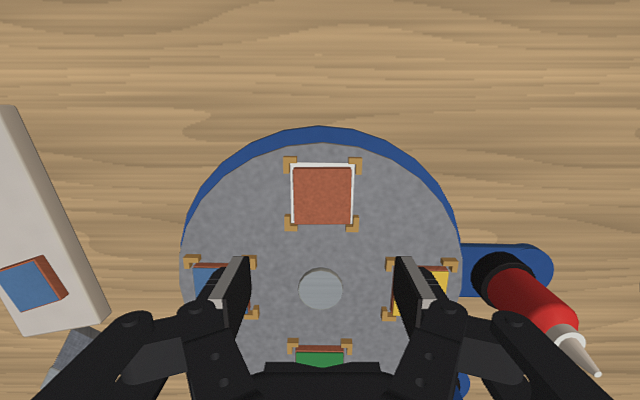

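The tile lies centred in the nest at (322,196), with an even white margin of the floor around it: (480.9,24.2). The hub at (320,289) puts the axis at about (577,23.7). The grip at about (663.5,-140) is 185 mm from the axis, which matches. Next I move to the grip, with the tool's y along the lever's tangent.

Emit:
step_arm([
  [-1.82,-1.64,0,0,0,0],
  [-1.82,-1.64,0,0,0,0],
  [-1.82,-1.64,0,0,0,0],
  [-1.82,-1.64,0,0,0,0],
  [-1.82,-1.64,0,0,0,0],
  [-1.82,-1.64,0,0,0,0],
  [-1.82,-1.64,0,0,0,0],
  [-1.82,-1.64,0,0,0,0],
  [-1.82,-1.64,0,0,0,0],
  [-1.82,-1.64,0,0,0,0],
  [0,0,0,0,0,0.12],
  [0,0,0,0,0,0.12],
  [0,0,0,0,0,0.12],
  [0,0,0,0,0,0.12],
  [0,0,0,0,0,0.12],
  [0,0,0,0,0,0.12],
  [0,0,0,0,0,0.12],
  [0,0,0,0,0,0.12],
  [0,0,0,0,0,0.12],
  [0,0,0,0,0,0],
])

```text
clock: 12.22
position: [662.9, -139.3, 199.2]
tcp_rot: [-1.621, -2.689, 0.001]
force: [-0.6, 0.6, -0.2]
gripper_width: 68.2
grip_force: 0.0
```

```bash
python3 go.py 663.3 -140 84 27.9
python3 - <<'E'
from m import *
s=snap('wrist');save(s,'pics/w6.png');print(proj(s,[663.3,-140,100]),proj(s,[663.3,-140,22]),proj(s,[577,23.7,46]))
E
```

```text
t 12.22 pos [ 662.9 -139.3  199.2] q [-0.21  0.61  0.43  1.38  0.    0.88] w 68.2 F [-0.6  0.6 -0.2]
shift now-axes cm [-0.09  0.02 11.52] after-turn axes [-0.08 -0.   11.52] turn [-0.002 -0.001 -0.001]
[321.79833639 215.55550031] [321.94910256 188.6523396 ] [322.29118105 -52.97309896]
```

View pics/w6.png

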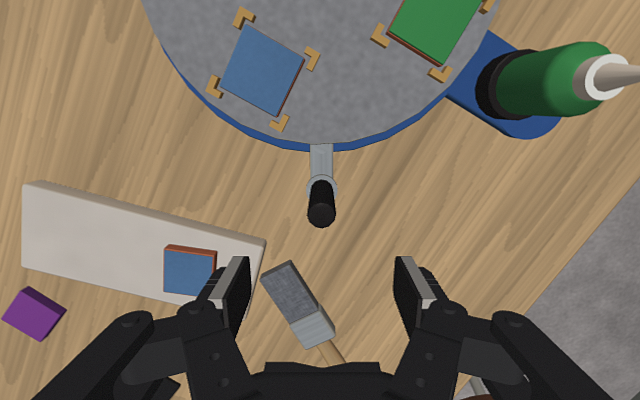

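The grip's top is at (321,215), exactly where predicted, and the lever points along tool x. Descending and gripping.

Emit:
step_arm([
  [-0.08,0,2,0,0,0],
  [0,0,2,0,0,0],
  [0,0,2,0,0,0],
  [0,0,2,0,0,0],
  [0,0,2,0,0,0],
  [0,0,1,0,0,0],
  [0,0,0.5,0,0,0],
  [0,0,0,0,0,0],
  [0,0,0,0,0,0],
])

```text
clock: 13.02
position: [664.1, -140.2, 86.2]
tcp_rot: [1.612, 2.696, 0.0]
force: [0.0, 0.1, 0.3]
gripper_width: 68.0
grip_force: 0.0
```

Emit:
step_arm([
  [0,0,0,0,0,0],
  [0,0,0,0,0,0],
  [0,0,0,0,0,0],
  [0,0,0,0,0,0],
  [0,0,0,0,0,0],
  [0,0,0,0,0,0],
  [0,0,0,0,0,0],
  [0,0,0,0,0,0],
  [0,0,0,0,0,0],
], claw=-1, squeeze=25)

```text
clock: 13.77
position: [663.0, -140.8, 86.2]
tcp_rot: [-1.614, -2.695, 0.002]
force: [-10.5, -3.4, 9.1]
gripper_width: 21.4
grip_force: 24.6
```

```bash
python3 go.py 663.3 -140 84 27.9
```

```text
t 13.77 pos [ 663.  -140.8   86.2] q [-0.21  0.65  0.21  1.12 -0.    0.87] w 21.4 F [-10.5  -3.4   9.1]
shift now-axes cm [0.05 0.06 0.22] after-turn axes [0.06 0.06 0.22] turn [-0.001  0.001  0.005]
```

Emit:
step_arm([
  [0.02,-0.85,0,0,0,0.046],
  [0.02,-0.85,0,0,0,0.046],
  [0.02,-0.85,0,0,0,0.046],
  [0.02,-0.85,0,0,0,0.046],
  [0.02,-0.85,0,0,0,0.046],
  [0.02,-0.85,0,0,0,0.046],
  [0.02,-0.85,0,0,0,0.046],
  [0.02,-0.85,0,0,0,0.046],
  [0.02,-0.85,0,0,0,0.046],
  [0.02,-0.85,0,0,0,0.046],
  [0.02,-0.85,0,0,0,0.046],
  [0.02,-0.85,0,0,0,0.046],
  [0.02,-0.85,0,0,0,0.046],
  [0.02,-0.85,0,0,0,0.046],
  [0.02,-0.85,0,0,0,0.046],
  [0.02,-0.85,0,0,0,0.046],
  [0.02,-0.85,0,0,0,0.046],
  [0.02,-0.85,0,0,0,0.046],
  [0.02,-0.85,0,0,0,0.046],
  [0.02,-0.85,0,0,0,0.046],
])

```text
clock: 15.43
position: [499.8, -146.1, 86.3]
tcp_rot: [2.643, 1.694, -0.0]
force: [-0.1, -6.1, 4.2]
gripper_width: 21.3
grip_force: 24.9
```

Emit:
step_arm([
  [0,0,0,0,0,0],
  [0,0,0,0,0,0],
  [0,0,0,0,0,0],
])

```text
clock: 15.68
position: [499.8, -146.1, 86.3]
tcp_rot: [2.641, 1.697, -0.001]
force: [-1.6, -7.3, 5.2]
gripper_width: 21.2
grip_force: 25.1
```

```bash
cat > lev.py <<'E'
from m import *
st=bot.state();p=st['position'][:2]-[577,23.7]
g=np.array([662.9,-140.5])-[577,23.7]
print('lever',np.arctan2(g[1],g[0])-np.arctan2(p[1],p[0]),'r',np.hypot(*p),'F',st['force'].round(1),'w',st['gripper_width'],st['clock'])
for n in('scene','side'):
    t=snap(n)
    best=None
    for k in (0,1,2,3,4):
        a=np.pi-k*np.pi/4-.03;u=proj(t,[577+95*np.cos(a),23.7+95*np.sin(a),58]).astype(int)
        b=blob(t,[((0,110,50),(13,255,255))],tuple(int(i) for i in u),58,16)
        if b and b[1]>90: d=b[2]-[577,23.7];print(n,k,b[1],b[2],'ang from start',((np.pi-np.arctan2(d[1],d[0]))+1)%(2*np.pi)-1)
E
python3 lev.py
```

```text
lever 0.9085146231264547 r 186.5487873579688 F [-1.6 -7.3  5.2] w 21.213130679122923 15.6833
scene 1 209.5 [514.5  89.9] ang from start 0.8141392756507422Traceback (most recent call last):
  File "lev.py", line 10, in <module>
    b=blob(t,[((0,110,50),(13,255,255))],tuple(int(i) for i in u),58,16)
  File "m.py", line 9, in blob
    M=cv2.moments(c);u,v=M['m10']/M['m00'],M['m01']/M['m00']
                         ~~~~~~~~^~~~~~~~~
ZeroDivisionError: float division by zero
```

The first stroke was caught: lever at about 0.91 and the tile 0.81 rad round. Bringing the lever home, still held.

Emit:
step_arm([
  [0.02,0.85,0,0,0,-0.046],
  [0.02,0.85,0,0,0,-0.046],
  [0.02,0.85,0,0,0,-0.046],
  [0.02,0.85,0,0,0,-0.046],
  [0.02,0.85,0,0,0,-0.046],
  [0.02,0.85,0,0,0,-0.046],
  [0.02,0.85,0,0,0,-0.046],
  [0.02,0.85,0,0,0,-0.046],
  [0.02,0.85,0,0,0,-0.046],
  [0.02,0.85,0,0,0,-0.046],
  [0.02,0.85,0,0,0,-0.046],
  [0.02,0.85,0,0,0,-0.046],
  [0.02,0.85,0,0,0,-0.046],
  [0.02,0.85,0,0,0,-0.046],
  [0.02,0.85,0,0,0,-0.046],
  [0.02,0.85,0,0,0,-0.046],
  [0.02,0.85,0,0,0,-0.046],
  [0.02,0.85,0,0,0,-0.046],
  [0.02,0.85,0,0,0,-0.046],
  [0.02,0.85,0,0,0,-0.046],
])

```text
clock: 17.4
position: [663.7, -140.4, 86.2]
tcp_rot: [1.611, 2.697, -0.002]
force: [-69.5, -30.7, 29.3]
gripper_width: 21.5
grip_force: 39.0
```

Emit:
step_arm([
  [0,0,0,0,0,0],
  [0,0,0,0,0,0],
  [0,0,0,0,0,0],
])

```text
clock: 17.65
position: [662.9, -140.5, 85.8]
tcp_rot: [-1.614, -2.695, 0.003]
force: [-8.5, -4.6, 5.2]
gripper_width: 21.9
grip_force: 26.2
```

```bash
sed -i 's/    if not cs: return None/    if not cs or max(map(cv2.contourArea,cs))==0: return None/' m.py; python3 lev.py
```

```text
lever 1.457704543361693e-05 r 185.3540033335087 F [-8.5 -4.6  5.2] w 21.86211694135312 17.65
scene 1 208.5 [514.5  90.1] ang from start 0.8156449484947621
side 1 138.0 [509.8  87.9] ang from start 0.7625710788760629
```

The lever is home and the wheel held at one step. The return touched the home stop at about 70 N, so I will ease in next time. Second stroke.

Emit:
step_arm([
  [0.02,-0.85,0,0,0,0.046],
  [0.02,-0.85,0,0,0,0.046],
  [0.02,-0.85,0,0,0,0.046],
  [0.02,-0.85,0,0,0,0.046],
  [0.02,-0.85,0,0,0,0.046],
  [0.02,-0.85,0,0,0,0.046],
  [0.02,-0.85,0,0,0,0.046],
  [0.02,-0.85,0,0,0,0.046],
  [0.02,-0.85,0,0,0,0.046],
  [0.02,-0.85,0,0,0,0.046],
  [0.02,-0.85,0,0,0,0.046],
  [0.02,-0.85,0,0,0,0.046],
  [0.02,-0.85,0,0,0,0.046],
  [0.02,-0.85,0,0,0,0.046],
  [0.02,-0.85,0,0,0,0.046],
  [0.02,-0.85,0,0,0,0.046],
  [0.02,-0.85,0,0,0,0.046],
  [0.02,-0.85,0,0,0,0.046],
  [0.02,-0.85,0,0,0,0.046],
  [0.02,-0.85,0,0,0,0.046],
])

```text
clock: 19.42
position: [499.5, -145.8, 85.9]
tcp_rot: [2.643, 1.695, -0.001]
force: [1.1, -4.0, -0.6]
gripper_width: 21.6
grip_force: 25.5
```

Emit:
step_arm([
  [0,0,0,0,0,0],
  [0,0,0,0,0,0],
  [0,0,0,0,0,0],
])

```text
clock: 19.67
position: [499.6, -145.7, 85.9]
tcp_rot: [2.642, 1.698, -0.001]
force: [-1.4, -6.0, -0.4]
gripper_width: 21.1
grip_force: 25.7
```

```bash
python3 lev.py
```

```text
lever 0.9106341417471737 r 186.28311372273026 F [-1.4 -6.  -0.4] w 21.12628117879215 19.6667
scene 2 231.0 [582.  115.5] ang from start 1.6252087940942435
side 2 137.5 [578.6 112.2] ang from start 1.5888734534863995
```

Emit:
step_arm([
  [0.02,0.95,0,0,0,-0.0515],
  [0.02,0.95,0,0,0,-0.0515],
  [0.02,0.95,0,0,0,-0.0515],
  [0.02,0.95,0,0,0,-0.0515],
  [0.02,0.95,0,0,0,-0.0515],
  [0.02,0.95,0,0,0,-0.0515],
  [0.02,0.95,0,0,0,-0.0515],
  [0.02,0.95,0,0,0,-0.0515],
  [0.02,0.95,0,0,0,-0.0515],
  [0.02,0.95,0,0,0,-0.0515],
  [0.02,0.95,0,0,0,-0.0515],
  [0.02,0.95,0,0,0,-0.0515],
  [0.02,0.95,0,0,0,-0.0515],
  [0.02,0.95,0,0,0,-0.0515],
  [0.02,0.95,0,0,0,-0.0515],
  [0.01,0.8,0,0,0,-0.043],
  [0.01,0.7,0,0,0,-0.038],
  [0.01,0.6,0,0,0,-0.032],
  [0,0.4,0,0,0,-0.022],
])

```text
clock: 21.35
position: [662.0, -141.0, 85.8]
tcp_rot: [-1.627, -2.687, -0.001]
force: [-2.8, 3.2, 5.0]
gripper_width: 21.4
grip_force: 26.1
```

Emit:
step_arm([
  [0,0.15,0,0,0,0],
  [0,0,0,0,0,0],
  [0,0,0,0,0,0],
])

```text
clock: 21.6
position: [662.8, -140.8, 85.8]
tcp_rot: [1.631, 2.685, 0.001]
force: [-1.8, 5.0, 4.4]
gripper_width: 21.1
grip_force: 26.2
```

```bash
python3 lev.py
```

```text
lever 0.0010897535814613502 r 185.52231856032833 F [-1.8  5.   4.4] w 21.139951612972702 21.6
scene 2 230.5 [581.9 115.5] ang from start 1.6241226276492347
side 2 136.0 [578.3 112.5] ang from start 1.5854349207177885
```

The lever is home. Now releasing and rising clear.

Emit:
step_arm([
  [0,0,0,0,0,0],
  [0,0,0,0,0,0],
  [0,0,0,0,0,0],
  [0,0,0,0,0,0],
  [0,0,0,0,0,0],
  [0,0,0,0,0,0],
], claw=0.6)

```text
clock: 22.2
position: [662.8, -141.1, 85.4]
tcp_rot: [-1.631, -2.685, 0.0]
force: [0.5, -0.6, 0.4]
gripper_width: 68.3
grip_force: 0.0
```

Emit:
step_arm([
  [0,0,-1,0,0,0],
  [0,0,-2,0,0,0],
  [0,0,-2,0,0,0],
  [0,0,-2,0,0,0],
  [0,0,-2,0,0,0],
  [0,0,-2,0,0,0],
  [0,0,-1,0,0,0],
  [0,0,0,0,0,0],
  [0,0,0,0,0,0],
  [0,0,0,0,0,0],
  [0,0,0,0,0,0],
])

```text
clock: 23.12
position: [662.3, -140.9, 204.1]
tcp_rot: [-1.629, -2.684, 0.001]
force: [-0.7, 0.4, -0.3]
gripper_width: 67.9
grip_force: 0.0
```

Run:
```python
from m import *
print(bot.state()['position'])
w=snap('wrist')['color'];c=snap('scene')['color'][150:300,190:430]
c=cv2.resize(c,(480,300),interpolation=2);w=cv2.resize(w,(480,300))
cv2.imwrite('pics/end.png',np.vstack([w,c])[:,:,::-1])
```

```text
[ 662.30390005 -140.8887631   204.07259802]
```

View pics/end.png

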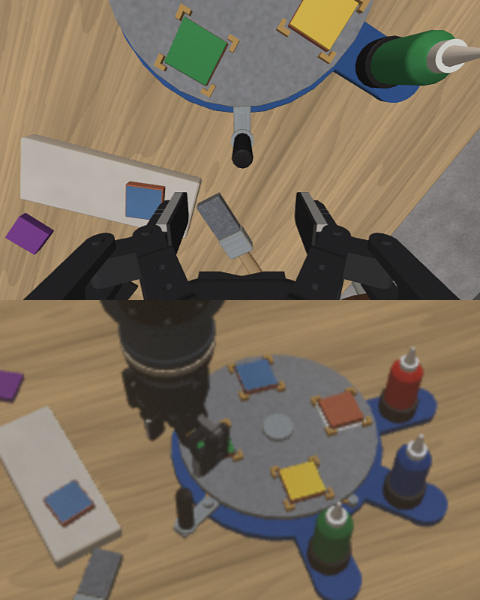

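The upper view shows the lever home, with the grip top at (242,157). The lower view shows the tile in its nest at (342,410), between the hub and the red bottle. Everything else is where it was, so I am handing in.

```bash
python3 -c "
from station import bot
print(bot.close_job())"
```

```text
the job is handed in; nothing more can be done
None
```

The tile lies flat in the nest, two full lever strokes brought it round to the red bottle, the lever is home, the robot is clear, and the job is handed in at about 23 s; no verdict came back.

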